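# Lay the berry board down and square it into the corner stop

### The arm

A 6-joint arm with a two-finger parallel gripper is mounted at the origin on the work surface. World frame = base frame: x ahead of the robot, y to its left, z up, the work surface at z = 0. Lengths are in m, angles in rad, forces in N, time in s.
With the tool pointing down it reaches from about 0.375 to 0.9 m from the base axis. Payload 3.1 kg.
Tool frame: the origin (TCP) lies between the finger pads; the fingertips stand manip.nose_length ahead of it and the grasp point (between the pads) lies 5 mm behind it (manip.nose_length is the distance from the TCP to the fingertips, in m); z points along the fingers, y is the line along which they close (so a half turn about z gives the same grasp; the last joint's range is limited). The gripper opens to 85 mm and grips with 20 to 120 N. Pads are 22 mm wide; open, the fingers measure 114 mm over their backs; the gripper's body (76 mm by 85 mm) begins 54 mm behind the grasp point. The pads swing forward as they close: fully open they stand 13 mm farther back than shut.
Start: joints at [1.046, 0.527, 1.433, -0, 1.181, -0.178], TCP at [0.212, 0.588, 0.245] pointing down, gripper open.
Joint ranges: [-3.08, 3.08], [-0.75, 2.2], [0.22, 2.44], [-1.43, 4.57], [0, 2.65], [-2.85, 2.85]. Speed limits (rad/s): [2.79, 2.79, 3.14, 3.14, 3.14, 3.14].

### API

Orientations are given as a unit quaternion [x, y, z, w].
In Python, from station import monitor, eyes, job, manip gives the robot as it stands.
- The arm moves only by the shell command python3 -m pendant 'ROWS' [FORCE]. ROWS is JSON, a list that holds one entry, the list of rows, each a list of 7 numbers: the shift along the tool's x, y, z as a fraction of full scale, then the turn, a rotation vector about the tool's x, y, z as a fraction of full scale, then the opening, from 0 (shut) to 1 (fully open). A call has 1 to 20 rows; each row shifts and turns the commanded pose from where the row before left it, along the tool's axes as they then stand; what a row does not reach is not made up. Full scale, the value 1, is 800 mm for a shift and 0.12 rad for a turn. A row lasts 1/10 s, in which the tool goes at most 50 mm and 8.59 degrees, less where a joint would pass 70% of its speed; a pose out of reach is approached as far as the arm can. A call with a number of a shift or a turn outside -1 to 1 is refused whole. A call with a gripper value outside its range is refused whole. The fingers move at their own pace and stop on an object; FORCE is the grip in N (left out, the last holds). Time passes only in rows, so rows that do not move let the fingers close. It gives the time, the measured TCP pose, the force, the opening and the grip force at its end, in the units of the state.
- monitor.sense(): the state, without advancing time (a new reading comes with each control period).
- eyes.snapshot(name): name is "scene" or "top" or "wrist"; returns a dict with "pixels" (384x512x3 uint8, red, green, blue), "depth" (384x512 float32, m along the optical axis (not along the pixel's ray), 0 where there is no reading), "intrinsics" (3x3 intrinsics, pixels), "eye" and "attitude" of the camera in the world. Camera axes: x right, y down, z forward; pixel columns grow to the right and rows downward; lengths in m; the calibration is good to about 2 mm. The wrist camera is an equidistant fisheye: a pixel r from the principal point sees the ray r / f radians off the axis. A picture is of the moment at which its call begins.
- job.sign_off(): hands the job in; it is judged then, once.
The state is a dict: "t": time; "q": joint angles; "qd": joint speeds; "tau": joint torques, N m; "tcp_pos": TCP position; "tool_rot": TCP orientation; "force": force on the tool from outside, world axes, zero at the start; "ft_torque": the same for the moment, N m; "finger_gap": opening from 0.0 (shut) to 1.0 (fully open); "gripper_force": force on a finger pad.
Only numpy, scipy, OpenCV 4.12 (cv2) and the standard library are available. Lean on these libraries where they do the work, as an engineer would, in place of code of your own. Each camera call takes 0.05 s, during which the arm holds its last target. There are 200 camera calls.

### The job

The black berry board is standing on its long edge. Push it over with the fingertips so that it lies flat on the bench with its wells facing up, then push it along the bench until it sits flush against both rails of the aluminium corner stop, its long side along the long rail. Only push it, never lift it; leave the other things on the bench where they are, and finish clear of everything.

Things in the scene. Friction and masses are not known exactly. Their poses are not given: they have to be found in the camera images.
- board: Black block 150 x 110 x 32 mm, 0.4 to 0.6 kg; one 150 x 110 face has 20 round wells (17 mm, grey bottoms), the other is plain. Starts standing loose on a 150 x 32 mm edge. Origin: centre of that edge face, on the bench at the start. x = thickness, +x out of the wells' face (at first level, roughly away from the robot); y = along the 150 mm; z = along the 110 mm (up at first).
- board_center (a point): Centre of the board's block (55 mm along board z from its origin), axes as the board's: 55 mm above the bench standing, 16 mm lying flat. Flat, the board slides on the bench against a few newtons of friction.
- board_foot (a point): Middle of the board's lower plain-face edge (16 mm along -x from its origin). Pushed near the top on the wells' face, the board tips about this edge, falls by itself beyond about 16 degrees of lean, and lands wells (+x) up. This edge is on the bench both before and after.
- stop: Corner of two aluminium rails, 14 mm thick, 18 high, fixed to the bench; flat grey mat between. Origin: inner corner at bench height, z up, free quarter +x, +y. Long rail: 180 mm along +y, inner face x = 0, on the robot's side. Short rail: 120 mm along +x, inner face y = 0, on the robot's right. With the board home its centre is at x = 55, y = 75 mm here.
- punnet: Clear plastic punnet of berries, 160 x 110 x 70 mm, lid standing open to about 150 mm high; to be left alone. Origin: centre of the underside.
- jar: Small lidded sample jar, 42 mm across, 60 mm high, standing to the robot's right of the board; to be left alone. Origin: centre of the underside.
- beaker: Glass beaker, 68 mm across, 90 mm high; to be left alone. Origin: centre of the underside.
- brush: Brush 170 mm long lying on the bench; to be left alone. Handle towards its -x.
- spatula: Spatula 170 mm long lying on the bench beyond the board; to be left alone. Handle towards its -x.
- meter: Black hand-held meter standing upright, 60 x 100 x 115 mm; to be left alone. Origin: centre of the underside.
- cups: White plastic sample cup, 66 mm across the rim, 85 mm high; to be left alone. Origin: centre of the underside.
Mind the look-alikes: they are no part of the job. There is more than one size of the stop; the one meant has the size given above.

How it is judged:
By the outcome, as a careful person would: the job done as asked, in the order asked, and still so for the second after the job is handed in, with the robot touching nothing.
It also fails if it takes over 64 s, if anything falls off the work surface, if the arm or the gripper's body presses on something with over 40 N, if the wrist force passes 120 N, or if a joint passes its speed limit or range.

## Working session

There is one attempt and no reset: what is moved stays moved. The work goes in short steps, Python scripts to look and compute and a shell command to move; the robot and the scene stay as the last step left them, time stands still between calls to the robot, and variables do not carry over. Pictures are saved under pics/ and viewed, at most 10 in all, crops included, and the job is handed in when it is done.

```bash
ls; mkdir -p pics; python3 - <<'E'
from station import monitor, eyes, manip
import cv2,numpy as np
s=monitor.sense();print(s['t'],s['tcp_pos'],s['tool_rot'],manip.nose_length)
for n in('scene','top'):
    d=eyes.snapshot(n);np.savez(n+'.npz',**d);cv2.imwrite(f'pics/{n}0.png',d['pixels'][...,::-1]);print(n,d['eye'],d['attitude'],d['intrinsics'])
E
```

```text
pics
0.0 [0.21204372 0.58720669 0.24434159] [ 1.72535766e-01  9.85002663e-01 -1.00768179e-03 -3.83146843e-04] 0.014
scene [1.13053731 0.83148325 0.99415307] [ 0.30455051  0.86124276 -0.38529933 -0.13059219] [[479.87827118   0.         253.44470094]
 [  0.         479.87827118 191.01431113]
 [  0.           0.           1.        ]]
top [2.10861784e-01 1.08620360e-04 1.44979438e+00] [ 0.72532606 -0.67999552  0.07186029 -0.07965109] [[428.74204884   0.         252.57904692]
 [  0.         428.74204884 186.66716257]
 [  0.           0.           1.        ]]
```

View pics/scene0.png

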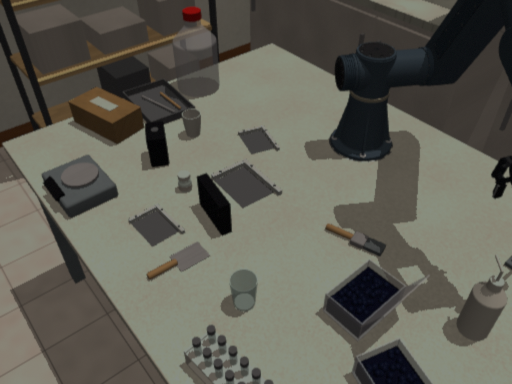

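View pics/top0.png

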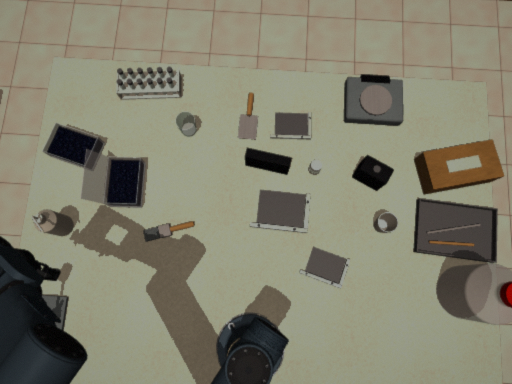

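Scene and top views. Board candidates:
- black standing block at top (268,160), scene (214,203)
- meter at top (373,172), scene (156,145)
- two dark punnets at top (125,182) and (73,145)

Stop candidates:
- large at top (283,209)
- small at top (292,125)
- small at top (325,265)

I choose the block at (268,160) and the largest stop at (283,209), and check both in a close crop.

```bash
cat > h.py <<'E'
import numpy as np,cv2
from scipy.spatial.transform import Rotation as R
def ray(d,uv,z):
    uv=np.atleast_2d(np.asarray(uv,float));K=np.asarray(d['intrinsics'])
    c=np.c_[(uv-K[:2,2])/[K[0,0],K[1,1]],np.ones(len(uv))]@R.from_quat(d['attitude']).as_matrix().T
    e=np.asarray(d['eye']);return e+c*((z-e[2])/c[:,2])[:,None]
def height(d):
    K=np.asarray(d['intrinsics']);h,w=d['depth'].shape
    u,v=np.meshgrid(np.arange(w),np.arange(h));D=d['depth']
    c=np.stack([(u-K[0,2])/K[0,0]*D,(v-K[1,2])/K[1,1]*D,D],-1)
    return c@R.from_quat(d['attitude']).as_matrix().T+d['eye']
def rect(p):
    c,s,a=cv2.minAreaRect(p[:,:2].astype(np.float32)*1000);return np.round(c,1),np.round(s,1),round(a,1),np.round(cv2.boxPoints((c,s,a))).tolist()
E
python3 - <<'E'
from h import *
d=dict(np.load('top.npz'));P=height(d);g=d['pixels'].max(2)
print('bench z',np.median(P[225:245,330:380,2]))
v,u=np.nonzero((P[...,2]>.095)&(P[...,2]<.125)&(g<70));m=(u>235)&(u<300)&(v>140)&(v<180)
print('board',m.sum(),rect(ray(d,np.c_[u,v][m],.11)))
for n,(a,b,c,e) in dict(big=(245,320,183,238),far=(268,318,107,142),near=(295,355,243,290)).items():
    s=d['pixels'][c:e,a:b].max(2);mm=(s<110).astype(np.uint8);mm=cv2.morphologyEx(mm,cv2.MORPH_OPEN,np.ones((3,3)))
    k,l,st,_=cv2.connectedComponentsWithStats(mm);i=1+st[1:,4].argmax();v,u=np.nonzero(l==i)
    print(n,rect(ray(d,np.c_[u+a,v+c],0)))
for n,x,y in(('jar',315,166),('beaker',188,124),('punnet',125,182),('brush',165,230),('spatula',249,120)):print(n,ray(d,[x,y],.0)[0].round(3))
v,u=np.nonzero((P[...,2]>.045)&(P[...,2]<.075));m=(u>300)&(u<330)&(v>150)&(v<180);print('jar',P[v[m],u[m]].mean(0))
c=d['pixels'][100:245,225:335,::-1];c=cv2.resize(c,None,fx=4.1,fy=4.1,interpolation=cv2.INTER_CUBIC);cv2.imwrite('pics/crop.png',c)
E
```

```text
bench z 0.00023374010022925162
board 463 (array([602. , -17.9]), array([148.5,  35.1]), 80.6, [[573.0, -88.0], [607.0, -94.0], [631.0, 53.0], [597.0, 58.0]])
big (array([457.6, -75.7]), array([160.9, 117.1]), 87.5, [[396.0, -154.0], [513.0, -159.0], [520.0, 2.0], [403.0, 7.0]])
far (array([765.1, -95.2]), array([ 82.7, 114.9]), 2.2, [[722.0, -39.0], [726.0, -154.0], [809.0, -151.0], [804.0, -36.0]])
near (array([ 274.4, -233.1]), array([118.9,  90.2]), 73.6, [[214.0, -277.0], [301.0, -303.0], [334.0, -189.0], [248.0, -163.0]])
jar [ 0.614 -0.186  0.   ]
beaker [0.741 0.272 0.   ]
punnet [0.515 0.47  0.   ]
brush [0.357 0.313 0.   ]
spatula [0.769 0.055 0.   ]
jar [ 0.60148933 -0.18092224  0.05928259]
```

View pics/crop.png

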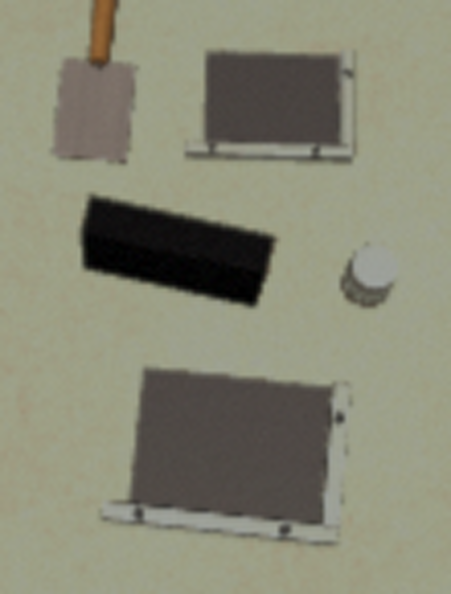

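The crop shows the plain black block (178,250) lying within the stop's reach. The large stop has its long rail on the robot side (220,522) and its short rail on the right (337,460). The far small stop (275,100) and the spatula (95,110) are separate. Mat size: big is about 161 x 117 mm visible, the others about 115 x 85 mm, so the stop choice holds. Moving above and beyond the board.

```bash
python3 -m pendant '[[[-0.05,-0.0324,0,0,0,0,1],[-0.05,-0.0324,0,0,0,0,1],[-0.05,-0.0324,0,0,0,0,1],[-0.05,-0.0324,0,0,0,0,1],[-0.05,-0.0324,0,0,0,0,1],[-0.05,-0.0324,0,0,0,0,1],[-0.05,-0.0324,0,0,0,0,1],[-0.05,-0.0324,0,0,0,0,1],[-0.05,-0.0324,0,0,0,0,1],[-0.05,-0.0324,0,0,0,0,1],[-0.05,-0.0324,0,0,0,0,1],[-0.05,-0.0324,0,0,0,0,1],[-0.05,-0.0324,0,0,0,0,1],[-0.05,-0.0324,0,0,0,0,1],[-0.05,-0.0324,0,0,0,0,1],[-0.05,-0.0324,0,0,0,0,1],[0,0,0,0,0,-0.76,1],[0,0,0,0,0,-0.76,1],[0,0,0,0,0,0,1]]]'
python3 - <<'E'
from station import monitor,eyes
from h import *
s=monitor.sense();print(s['tcp_pos'],R.from_quat(s['tool_rot']).as_matrix().round(3))
d=eyes.snapshot('wrist');cv2.imwrite('pics/w1.png',d['pixels'][...,::-1])
E
```

```text
t: 2.0
tcp_pos: [0.673, -0.0204, 0.2444]
tool_rot: [0.083, 0.997, 0.0, -0.001]
force: [0.3, -0.1, 0.1]
finger_gap: 1.0
gripper_force: 0.0
[ 0.67304183 -0.02035832  0.24435434] [[-0.986  0.165 -0.002]
 [ 0.165  0.986  0.   ]
 [ 0.002  0.    -1.   ]]
```

View pics/w1.png

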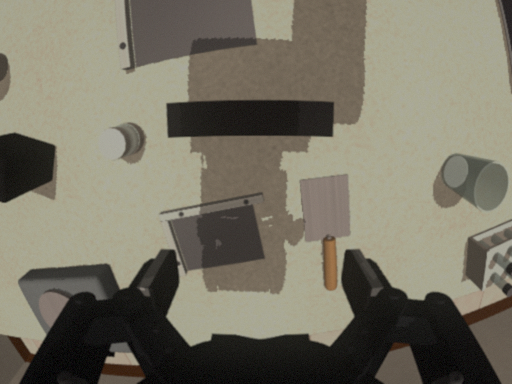

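The wrist view shows the board edge-on at (250,118), square to the open fingers (160,275) and (360,275). The jar (120,140) is clear to one side. Descending and approaching.

```bash
python3 -m pendant '[[[0,0,0.046,0,0,0,1],[0,0,0.046,0,0,0,1],[0,0,0.046,0,0,0,1],[0,0,0.046,0,0,0,1],[0.02,0,0,0,0,0,1],[0.02,0,0,0,0,0,1],[0.005,0,0,0,0,0,1],[0.005,0,0,0,0,0,1],[0.005,0,0,0,0,0,1],[0.005,0,0,0,0,0,1],[0.005,0,0,0,0,0,1],[0.005,0,0,0,0,0,1]]]'
```

```text
t: 3.25
tcp_pos: [0.6181, -0.0107, 0.0984]
tool_rot: [0.082, 0.997, -0.0, 0.0]
force: [-0.6, -0.2, 0.5]
finger_gap: 0.998
gripper_force: 0.2
```

```bash
python3 - <<'E'
from station import monitor,eyes
from h import *
d=eyes.snapshot('wrist');a=d['pixels'][...,::-1]
d=eyes.snapshot('scene');b=d['pixels'][140:260,150:300,::-1]
cv2.imwrite('pics/c2.png',np.hstack([cv2.resize(a,(400,300)),cv2.resize(b,(375,300))]))
print(monitor.sense()['force'])
E
```

```text
[1.07742946 0.49972743 0.03873853]
```

View pics/c2.png

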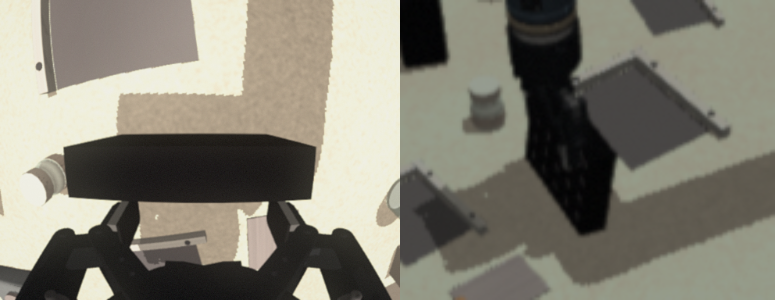

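The left half (wrist view) shows the fingertips (125,215) and (285,215) just reaching the board's top. The right half (scene view) shows the wells face (570,180) facing away from the robot and the board still upright. Pushing on slowly.

```bash
python3 -m pendant '[[[0.006,0,0,0,0,0,1],[0.006,0,0,0,0,0,1],[0.006,0,0,0,0,0,1],[0.006,0,0,0,0,0,1],[0.006,0,0,0,0,0,1],[0.006,0,0,0,0,0,1],[0.006,0,0,0,0,0,1],[0.006,0,0,0,0,0,1],[0,0,0,0,0,0,1],[0,0,0,0,0,0,1],[0,0,0,0,0,0,1],[0,0,0,0,0,0,1],[0,0,0,0,0,0,1]]]'
python3 - <<'E'
from station import monitor,eyes
from h import *
d=eyes.snapshot('wrist');a=d['pixels'][...,::-1]
d=eyes.snapshot('scene');b=d['pixels'][140:260,150:300,::-1]
cv2.imwrite('pics/c3.png',np.hstack([cv2.resize(a,(400,300)),cv2.resize(b,(375,300))]))
print(monitor.sense()['force'])
E
```

```text
t: 4.65
tcp_pos: [0.5804, -0.0044, 0.0981]
tool_rot: [0.082, 0.997, -0.0, 0.0]
force: [-1.2, -0.4, -0.1]
finger_gap: 1.0
gripper_force: 0.0
[ 0.18852319 -0.65748941 -0.092381  ]
```

View pics/c3.png

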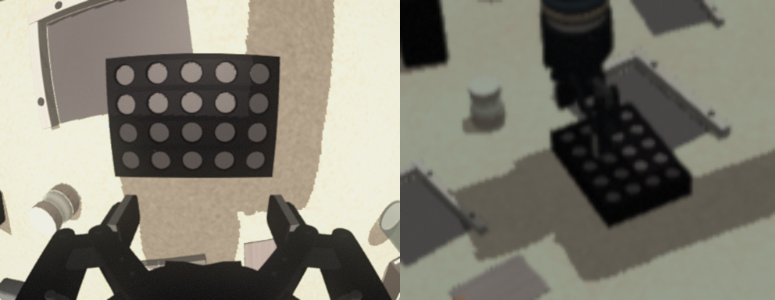

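The board lies flat with its wells up (wrist half: board 107–280, 55–177). Backing off and measuring it.

```bash
python3 -m pendant '[[[-0.05,0,-0.03,0,0,0,1],[-0.05,0,-0.03,0,0,0,1],[0,0,0,0,0,0,1]]]'
cat > meas.py <<'E'
from station import monitor,eyes
from h import *
s=monitor.sense();print(s['t'],s['tcp_pos'].round(4),R.from_quat(s['tool_rot']).as_matrix()[:2,:2].round(3).tolist(),s['force'].round(1))
for n in('top','scene'):
    d=eyes.snapshot(n);P=height(d)
    m=(P[...,2]>.022)&(P[...,2]<.042)&(abs(P[...,0]-.5)<.14)&(abs(P[...,1]+.03)<.15)&(d['pixels'].max(2)<110)
    k,l,st,_=cv2.connectedComponentsWithStats(cv2.morphologyEx(m.astype(np.uint8),cv2.MORPH_OPEN,np.ones((3,3))));i=1+st[1:,4].argmax()
    v,u=np.nonzero(l==i);print(n,len(u),rect(ray(d,np.c_[u,v],.032)))
E
python3 meas.py
```

```text
t: 5.05
tcp_pos: [0.6678, -0.0195, 0.1509]
tool_rot: [0.082, 0.997, -0.001, 0.009]
force: [-0.5, 0.2, 0.5]
finger_gap: 1.001
gripper_force: 0.0
5.05 [ 0.6678 -0.0195  0.1509] [[-0.986, 0.164], [0.164, 0.986]] [-0.5  0.2  0.5]
top 280 (array([520.7, -64.8]), array([ 30.2, 112.6]), 79.1, [[463.0, -69.0], [573.0, -90.0], [579.0, -61.0], [468.0, -39.0]])
scene 1381 (array([ 5.364e+02, -5.000e-01]), array([158.1, 114. ]), 80.6, [[467.0, -69.0], [580.0, -88.0], [606.0, 68.0], [493.0, 87.0]])
```

Board is at about (534,-3) mm with yaw -9.4°, as predicted. Turning to the stop's yaw, lowering, and pushing with both fingers towards the long rail.

```bash
python3 -m pendant '[[[0.018,0.012,0,0,0,-0.51,0.5],[0,0,0,0,0,-0.51,0.5],[0,0,0.039,0,0,0,0.5],[0,0,0.039,0,0,0,0.5],[0,0,0.039,0,0,0,0.5],[0,0,0.039,0,0,0,0.5],[0.025,0,0,0,0,0,0.5],[0.025,0,0,0,0,0,0.5],[0.0125,0,0,0,0,0,0.5],[0,0,0,0,0,0,0.5]]]'
python3 meas.py
```

```text
t: 6.15
tcp_pos: [0.5935, -0.0029, 0.0207]
tool_rot: [0.021, 1.0, 0.0, -0.002]
force: [-0.0, 0.6, 0.5]
finger_gap: 0.5
gripper_force: 0.0
6.15 [ 0.5935 -0.0029  0.0207] [[-0.999, 0.042], [0.042, 0.999]] [-0.   0.6  0.5]
top 923 (array([521.6,  -6.8]), array([149.6, 111.4]), 83.6, [[458.0, -75.0], [569.0, -87.0], [585.0, 61.0], [475.0, 74.0]])
scene 998 (array([525.8,  -1.8]), array([157.7, 113. ]), 83.2, [[460.0, -73.0], [573.0, -87.0], [591.0, 70.0], [479.0, 83.0]])
```

```bash
python3 -m pendant '[[[0.0125,0,0,0,0,0,0.5],[0.0125,0,0,0,0,0,0.5],[0.0125,0,0,0,0,0,0.5],[0.0125,0,0,0,0,0,0.5],[0.0125,0,0,0,0,0,0.5],[0.01,0,0,0,0,0,0.5],[0,0,0,0,0,0,0.5]]]'
python3 meas.py
```

```text
t: 6.95
tcp_pos: [0.5368, -0.0009, 0.0215]
tool_rot: [0.021, 1.0, 0.0, -0.001]
force: [1.7, -0.6, 1.5]
finger_gap: 0.506
gripper_force: 0.8
6.95 [ 0.5368 -0.0009  0.0215] [[-0.999, 0.042], [0.042, 0.999]] [ 1.7 -0.6  1.5]
top 1056 (array([469.4,  -8.1]), array([149.7, 110.6]), 87.5, [[411.0, -80.0], [521.0, -85.0], [528.0, 64.0], [417.0, 69.0]])
scene 799 (array([475.5,  -2.8]), array([156.7, 115.4]), 87.8, [[415.0, -79.0], [530.0, -83.0], [536.0, 73.0], [421.0, 78.0]])
```

```bash
python3 -m pendant '[[[-0.05,0,0,0,0,0,0.5],[0,0,-0.06,0,0,0,0.5],[0,0,-0.06,0,0,0,0.5],[0.035,0.04,0,0,0,0,0.5],[0.035,0.04,0,0,0,0,0.5],[0.035,0.04,0,0,0,0,0.5],[0.035,0.04,0,0,0,0,0.5],[0,0,0,0,0,-1,0.5]]]'
python3 -c "
from station import monitor;print(monitor.sense()['q'])"
```

```text
t: 7.85
tcp_pos: [0.4636, 0.1329, 0.1161]
tool_rot: [-0.043, 0.999, 0.0, -0.007]
force: [-0.4, -0.4, -0.8]
finger_gap: 0.502
gripper_force: 0.0
[ 4.64632559e-02  5.57459048e-01  1.89234575e+00  1.18192571e-03
  7.05251578e-01 -1.61050127e+00]
```

```bash
python3 -m pendant '[[[0,0,0,0,0,1,0.5],[0,0,0,0,0,1,0.5],[0,0,0,0,0,1,0.5],[0,0,0,0,0,1,0.5],[0,0,0,0,0,1,0.5],[0,0,0,0,0,1,0.5],[0,0,0,0,0,1,0.5],[0,0,0,0,0,1,0.5],[0,0,0,0,0,1,0.5],[0,0,0,0,0,1,0.5],[0,0,0,0,0,1,0.5],[0,0,0,0,0,1,0.5],[0,0,0,0,0,1,0.5],[0,0,0,0,0,1,0.5],[0,0,0,0,0,0.09,0.5],[0,0,0.06,0,0,0,0.5],[0,0,0.057,0,0,0,0.5],[0,0,0,0,0,0,0.5]]]'
python3 meas.py
```

```text
t: 9.65
tcp_pos: [0.466, 0.1295, 0.0172]
tool_rot: [0.721, 0.693, -0.007, -0.006]
force: [-0.8, -0.2, -0.0]
finger_gap: 0.499
gripper_force: 0.0
9.65 [0.466  0.1295 0.0172] [[0.04, 0.999], [0.999, -0.04]] [-0.8 -0.2 -0. ]
top 1429 (array([469.2,  -8.1]), array([149.6, 111.4]), 87.8, [[411.0, -81.0], [522.0, -85.0], [528.0, 65.0], [416.0, 69.0]])
scene 1136 (array([475.5,  -3.3]), array([156.4, 116.9]), 87.4, [[414.0, -79.0], [530.0, -84.0], [537.0, 72.0], [421.0, 77.0]])
```

```bash
python3 -m pendant '[[[-0.03,0,-0.005,0,0,0,0.5],[-0.02,0,0,0,0,0,0.5],[-0.0125,0,0,0,0,0,0.5],[-0.0125,0,0,0,0,0,0.5],[-0.0125,0,0,0,0,0,0.5],[-0.0125,0,0,0,0,0,0.5],[-0.0125,0,0,0,0,0,0.5],[-0.0125,0,0,0,0,0,0.5],[-0.0125,0,0,0,0,0,0.5],[-0.008,0,0,0,0,0,0.5],[0,0,0,0,0,0,0.5]]]'
python3 meas.py
```

```text
t: 10.85
tcp_pos: [0.4679, 0.0132, 0.0295]
tool_rot: [0.722, 0.692, 0.001, 0.001]
force: [0.9, -0.0, 0.4]
finger_gap: 0.501
gripper_force: 0.0
10.85 [0.4679 0.0132 0.0295] [[0.042, 0.999], [0.999, -0.042]] [ 0.9 -0.   0.4]
top 1030 (array([464.8, -75.4]), array([143. , 111.7]), 87.5, [[406.0, -144.0], [517.0, -149.0], [524.0, -6.0], [412.0, -2.0]])
scene 684 (array([496. , -78.5]), array([184.2, 104.1]), 61.5, [[406.0, -135.0], [498.0, -184.0], [586.0, -23.0], [494.0, 27.0]])
```

```bash
python3 -m pendant '[[[-0.004,0,0.002,0,0,0,0.5],[-0.004,0,0.002,0,0,0,0.5],[-0.003,0,0.002,0,0,0,0.5],[0,0,0,0,0,0,0.5]]]'; python3 -m pendant '[[[-0.002,0,0,0,0,0,0.5],[0,0,0,0,0,0,0.5]]]';python3 -m pendant '[[[-0.002,0,0,0,0,0,0.5],[0,0,0,0,0,0,0.5]]]'
```

```text
t: 11.35
tcp_pos: [0.4668, 0.0057, 0.0234]
tool_rot: [0.722, 0.692, 0.0, -0.0]
force: [0.2, 7.1, 4.1]
finger_gap: 0.499
gripper_force: 3.4
t: 11.55
tcp_pos: [0.4669, 0.0056, 0.0234]
tool_rot: [0.722, 0.692, 0.001, -0.0]
force: [2.7, 16.3, 4.1]
finger_gap: 0.5
gripper_force: 8.0
t: 11.75
tcp_pos: [0.467, 0.0054, 0.0234]
tool_rot: [0.722, 0.691, 0.002, -0.001]
force: [5.3, 24.7, 4.7]
finger_gap: 0.498
gripper_force: 12.7
```

Short rail is reached with 25 N. Going round to the far side for the final push onto the long rail.

```bash
python3 -m pendant '[[[0.05,0,0,0,0,0,0.5],[0,0,-0.06,0,0,0,0.5],[0,0,-0.06,0,0,0,0.5],[-0.039,0.034,0,0,0,0,0.5],[-0.039,0.034,0,0,0,0,0.5],[-0.039,0.034,0,0,0,0,0.5],[-0.039,0.034,0,0,0,0,0.5],[0,0,0,0,0,-1,0.5],[0,0,0,0,0,-1,0.5],[0,0,0,0,0,-1,0.5],[0,0,0,0,0,-1,0.5],[0,0,0,0,0,-1,0.5],[0,0,0,0,0,-1,0.5],[0,0,0,0,0,-1,0.5],[0,0,0,0,0,-1,0.5],[0,0,0,0,0,-1,0.5],[0,0,0,0,0,-1,0.5],[0,0,0,0,0,-1,0.5],[0,0,0,0,0,-1,0.5],[0,0,0,0,0,-1,0.5]]]'; python3 -m pendant '[[[0,0,0,0,0,-0.09,0.5],[0,0,0,0,0,0,0.5]]]'
python3 meas.py
```

```text
t: 13.75
tcp_pos: [0.5715, -0.0877, 0.1188]
tool_rot: [0.024, 1.0, -0.0, -0.0]
force: [0.6, 0.9, -0.0]
finger_gap: 0.501
gripper_force: 0.0
t: 13.95
tcp_pos: [0.5716, -0.0877, 0.1188]
tool_rot: [0.022, 1.0, -0.0, -0.0]
force: [0.9, -1.1, -0.3]
finger_gap: 0.5
gripper_force: 0.0
13.95 [ 0.5716 -0.0877  0.1188] [[-0.999, 0.044], [0.044, 0.999]] [ 0.9 -1.1 -0.3]
top 108 (array([ 438. , -139.4]), array([29.5, 62.3]), 84.1, [[406.0, -151.0], [467.0, -157.0], [470.0, -128.0], [409.0, -122.0]])
scene 1178 (array([470.7, -74.1]), array([157.7, 115.7]), 87.4, [[409.0, -150.0], [525.0, -156.0], [532.0, 2.0], [416.0, 7.0]])
```

```bash
python3 -m pendant '[[[0,0,0.06,0,0,0,0.5],[0,0,0.057,0,0,0,0.5],[0.02,0,0,0,0,0,0.5],[0.02,0,0,0,0,0,0.5],[0.01,0,0,0,0,0,0.5],[0.008,0,0,0,0,0,0.5],[0,0,0,0,0,0,0.5]]]'; python3 -m pendant '[[[0.005,0,0,0,0,0,0.5],[0,0,0,0,0,0,0.5]]]';python3 -m pendant '[[[0.003,0,0,0,0,0,0.5],[0,0,0,0,0,0,0.5]]]'
```

```text
t: 14.75
tcp_pos: [0.5257, -0.086, 0.026]
tool_rot: [0.021, 1.0, -0.0, 0.001]
force: [-0.8, -0.2, -0.3]
finger_gap: 0.505
gripper_force: 0.0
t: 14.95
tcp_pos: [0.5228, -0.0861, 0.0261]
tool_rot: [0.021, 1.0, -0.001, 0.002]
force: [3.2, 0.3, 1.5]
finger_gap: 0.504
gripper_force: 1.2
t: 15.15
tcp_pos: [0.521, -0.0861, 0.0261]
tool_rot: [0.021, 1.0, -0.001, 0.002]
force: [5.2, 0.9, 3.1]
finger_gap: 0.503
gripper_force: 2.5
```

```bash
python3 -m pendant '[[[0.003,0,0,0,0,0,0.5],[0,0,0,0,0,0,0.5]]]';python3 -m pendant '[[[0.003,0,0,0,0,0,0.5],[0,0,0,0,0,0,0.5]]]'; python3 -m pendant '[[[0.002,0,0,0,0,0,0.5],[0,0,0,0,0,0,0.5]]]'
```

```text
t: 15.35
tcp_pos: [0.5188, -0.086, 0.0261]
tool_rot: [0.021, 1.0, -0.001, 0.002]
force: [6.3, 1.8, 2.9]
finger_gap: 0.497
gripper_force: 2.7
t: 15.55
tcp_pos: [0.5177, -0.0861, 0.0262]
tool_rot: [0.022, 1.0, -0.001, 0.004]
force: [8.8, 2.5, 0.7]
finger_gap: 0.499
gripper_force: 3.8
t: 15.75
tcp_pos: [0.5176, -0.0861, 0.0262]
tool_rot: [0.022, 1.0, -0.001, 0.005]
force: [11.1, 4.0, 0.0]
finger_gap: 0.496
gripper_force: 5.3
```

```bash
python3 -m pendant '[[[0.003,0,0,0,0,0,0.5],[0,0,0,0,0,0,0.5]]]'; python3 -m pendant '[[[0.002,0,0,0,0,0,0.5],[0,0,0,0,0,0,0.5]]]'; python3 -m pendant '[[[-0.03,0,0,0,0,0,0.5],[-0.03,0,0,0,0,0,0.5],[0,0,-0.06,0,0,0,0.5],[0,0,-0.06,0,0,0,0.5],[0,0.05,-0.03,0,0,0,0.5],[0,0.05,0,0,0,0,0.5],[0,0.05,0,0,0,0,0.5],[0,0.05,0,0,0,0,0.5],[0,0.05,0,0,0,0,0.5],[0,0,0,0,0,0,0.5]]]'
python3 meas.py;python3 - <<'E'
from station import eyes
import cv2,numpy as np
d=eyes.snapshot('top');b=d['pixels'][180:240,240:320,::-1];cv2.imwrite('pics/t4.png',cv2.resize(b,None,fx=9,fy=9,interpolation=cv2.INTER_CUBIC))
E
```

```text
t: 15.95
tcp_pos: [0.5176, -0.0862, 0.0264]
tool_rot: [0.022, 1.0, -0.002, 0.008]
force: [15.3, 6.7, -3.6]
finger_gap: 0.5
gripper_force: 7.4
t: 16.15
tcp_pos: [0.5176, -0.0862, 0.0264]
tool_rot: [0.022, 1.0, -0.002, 0.01]
force: [17.9, 8.0, -4.5]
finger_gap: 0.5
gripper_force: 8.7
t: 17.15
tcp_pos: [0.5624, 0.1169, 0.1447]
tool_rot: [0.018, 1.0, 0.0, -0.002]
force: [-0.4, -0.6, -0.1]
finger_gap: 0.501
gripper_force: 0.0
17.15 [0.5624 0.1169 0.1447] [[-0.999, 0.036], [0.036, 0.999]] [-0.4 -0.6 -0.1]
top 1447 (array([451.2, -78.7]), array([149.8, 111.6]), 87.3, [[392.0, -151.0], [503.0, -156.0], [510.0, -6.0], [399.0, -1.0]])
scene 439 (array([497.1, -86.5]), array([164.7,  65.5]), 66.0, [[434.0, -148.0], [494.0, -175.0], [560.0, -25.0], [501.0, 2.0]])
```

View pics/t4.png

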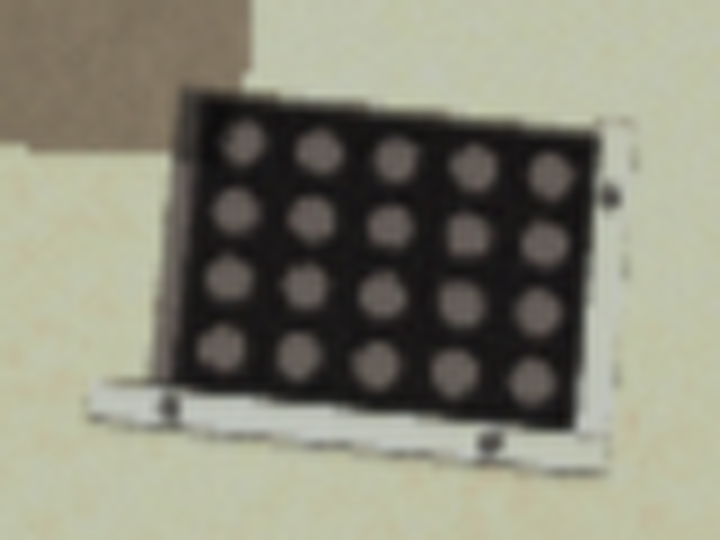

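The close top view shows the board along the long rail (370,410) and at the short rail (590,280), wells up. The y seat might have shifted a millimetre, so I give it one gentle confirming nudge with shut fingers.

```bash
python3 -m pendant '[[[0.045,-0.0275,0,0,0,0,0],[0.045,-0.0275,0,0,0,0,0],[0.045,-0.0275,0,0,0,0,0],[0,0,0,0,0,0,0],[0,0,0,0,0,0,0],[0,0,0.048,0,0,0,0],[0,0,0.048,0,0,0,0],[0,0,0.044,0,0,0,0],[0,-0.02,0,0,0,0,0],[0,-0.02,0,0,0,0,0],[0,0,0,0,0,0,0]]]'; python3 -m pendant '[[[0,-0.006,0,0,0,0,0],[0,0,0,0,0,0,0]]]'; python3 -m pendant '[[[0,-0.005,0,0,0,0,0],[0,0,0,0,0,0,0]]]'; python3 -m pendant '[[[0,-0.004,0,0,0,0,0],[0,0,0,0,0,0,0]]]'
```

```text
t: 18.4
tcp_pos: [0.4549, 0.0176, 0.0325]
tool_rot: [0.022, 1.0, -0.0, 0.001]
force: [0.0, 0.1, -0.0]
finger_gap: 0.0
gripper_force: 0.0
t: 18.6
tcp_pos: [0.4536, 0.0143, 0.0335]
tool_rot: [0.021, 1.0, -0.0, 0.001]
force: [-0.4, 0.2, -0.7]
finger_gap: -0.002
gripper_force: 0.0
t: 18.8
tcp_pos: [0.4529, 0.0105, 0.0336]
tool_rot: [0.021, 1.0, -0.0, 0.0]
force: [-0.5, 0.4, -0.2]
finger_gap: 0.0
gripper_force: 0.0
t: 19.0
tcp_pos: [0.4525, 0.0085, 0.0336]
tool_rot: [0.022, 1.0, 0.001, 0.0]
force: [1.7, 8.9, 1.7]
finger_gap: -0.002
gripper_force: 4.3
```

```bash
python3 -m pendant '[[[0,-0.003,0,0,0,0,0],[0,0,0,0,0,0,0]]]'; python3 -m pendant '[[[0,-0.003,0,0,0,0,0],[0,0,0,0,0,0,0]]]'
```

```text
t: 19.2
tcp_pos: [0.4524, 0.008, 0.0336]
tool_rot: [0.022, 1.0, 0.002, 0.0]
force: [4.3, 21.0, 1.3]
finger_gap: -0.005
gripper_force: 10.6
t: 19.4
tcp_pos: [0.4524, 0.0075, 0.0336]
tool_rot: [0.023, 1.0, 0.003, 0.0]
force: [7.6, 34.1, 0.9]
finger_gap: 0.001
gripper_force: 17.1
```

Firm stop at both rails. Withdrawing, raising, and checking.

```bash
python3 -m pendant '[[[0,0.03,0,0,0,0,0],[0,0.03,0,0,0,0,0],[0,0,-0.06,0,0,0,0],[0,0,-0.06,0,0,0,0],[0,0.05,-0.06,0,0,0,0],[0,0.05,0,0,0,0,0],[0,0.05,0,0,0,0,0],[0,0.03,0,0,0,0,0],[0,0,0,0,0,0,0],[0,0,0,0,0,0,0]]]'
python3 meas.py;python3 - <<'E'
from station import eyes
import cv2,numpy as np
a=eyes.snapshot('top')['pixels'][90:290,140:360,::-1];b=eyes.snapshot('scene')['pixels'][140:280,150:300,::-1]
cv2.imwrite('pics/f5.png',np.hstack([cv2.resize(a,(440,400)),cv2.resize(b,(360,400))]))
E
```

```text
t: 20.4
tcp_pos: [0.4594, 0.1866, 0.1677]
tool_rot: [0.02, 1.0, -0.0, -0.0]
force: [-0.8, 0.8, -0.4]
finger_gap: -0.003
gripper_force: 0.0
20.4 [0.4594 0.1866 0.1677] [[-0.999, 0.04], [0.04, 0.999]] [-0.8  0.8 -0.4]
top 1452 (array([451.2, -78.8]), array([150. , 111.4]), 87.5, [[392.0, -151.0], [504.0, -156.0], [510.0, -6.0], [399.0, -1.0]])
scene 1196 (array([457. , -73.5]), array([157.9, 115.1]), 87.8, [[396.0, -150.0], [511.0, -155.0], [518.0, 3.0], [402.0, 8.0]])
```

View pics/f5.png

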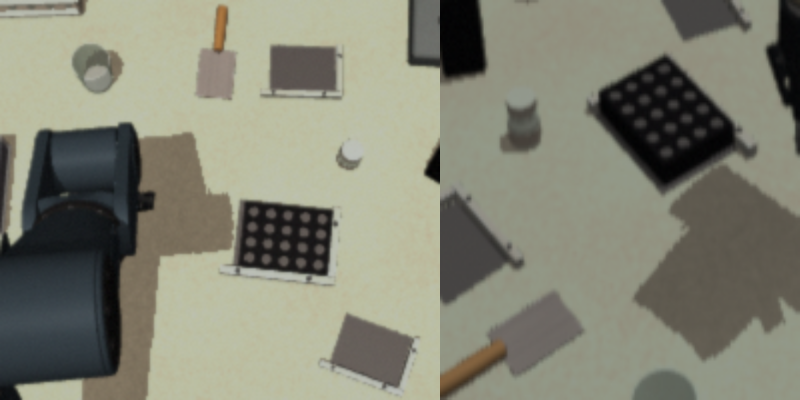

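The board (285,238) sits flush against both rails with its wells up. The jar (350,152), spatula (215,75) and beaker (93,68) are where they were, and the arm is clear.

```bash
python3 -c "
from station import job;print(job.sign_off())"
```

```text
the job is handed in; nothing more can be done
None
```

The board was tipped over by pushing and now lies flat, wells up and flush against both rails of the large corner stop. The arm is clear, the jar, spatula and beaker look unmoved, and the job was handed in at about 20 s.

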